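# Stack a bearing unit in the open instrument base

## Task

Rebuild the bearing unit in the pocket of the open tan instrument base: put in the bearing housing first, then the spacer frame, then the disc cover with its disc upwards, each lying flat and square in the pocket on the one before and let go before the next is brought. Set each part down in its place, do not drop it in, and leave the too-long blank plate and everything else on the bench where they are.

Things in the scene. Friction and masses are not known exactly. Their poses are not given: they have to be found in the camera images.
- pocket (a point): Centre of the pocket floor in the tan base, 10 mm above the bench (z up, x along the long side). Pocket 103 mm (x) by 67 mm (y), 50 mm deep, open above, mouth chamfered 6 mm. In the middle of each long side a finger relief 50 mm wide (x) runs out to y = +-77.5 mm, down to the same floor: a gripper holding a part across its 60 mm width can go in with it and open there.
- base: Tan-painted instrument base, a fixed block with flat top 60 mm above the bench. Origin on the bench right below the pocket's centre, axes as the pocket's; the block spans x -100..100 mm and y -110..160 mm.
- cover_plate (a point): Middle of the upper edge of the bare aluminium plate standing upright in the base at its +y side: an obstacle 160 mm long (base x), 5 mm thick, from the base's top up to 180 mm above the bench. It is fixed to the base, 152.5 mm from the pocket's centre in y.
- housing: Bearing housing (the body): aluminium block 96 x 60 x 28 mm (x, y, z), a flush bearing in the middle of its top. Origin at the centre of its underside, z up. Its two ends are alike.
- spacer: Spacer: flat aluminium frame 96 x 60 x 12 mm (x, y, z) with a rectangular window 52 x 26 mm through its middle. Origin at the centre of its underside, z up. Its two ends are alike.
- top_disc: Disc cover: aluminium plate 96 x 60 x 10 mm (x, y, z) carrying in its middle a round disc 54 mm across and 12 mm high (22 mm high in all). Origin at the centre of the plate's underside, z up. Its two ends are alike.
- long_plate: Not wanted: blank aluminium plate 124 x 60 x 12 mm without window or disc, too long for the pocket. Origin at the centre of its underside.
- roller: Bystander: white nylon roller lying flat, 66 mm across, 22 mm high. Origin at the centre of its underside.
- pipette: Bystander: white pipette lying along its x, about 230 mm long, 26 mm high. Origin near its middle on the bench.
- screwdriver: Bystander: screwdriver lying along its x, 190 mm long, about 30 mm high. Origin near its middle on the bench.
- bottle: Bystander: upright white bottle, 68 mm across, 140 mm high. Origin at the centre of its underside.
- tip_box: Bystander: grey box of pipette tips, 120 x 80 x 58 mm (x, y, z). Origin at the centre of its underside.
- pipette_stand: Obstacle, fixed: round white carousel of hanging pipettes, about 115 mm across, 245 mm high. Origin at the centre of its foot.
There are look-alikes about, which are no part of the job. Leave any purple look-alike of the spacer alone. Leave any red look-alike of the top_disc alone.

How it is judged:
By the outcome, as a careful person would: the job done as asked, in the order asked, and still so for the second after the job is handed in, with the robot touching nothing.
It also fails if it takes over 72 s, if anything falls off the work surface, if the arm or the gripper's body presses on something with over 40 N, if the wrist force passes 120 N, or if a joint passes its speed limit or range.

## Robot

A 6-joint arm with a two-finger parallel gripper is mounted at the origin on the work surface. World frame = base frame: x ahead of the robot, y to its left, z up, the work surface at z = 0. Lengths are in m, angles in rad, forces in N, time in s.
With the tool pointing down it reaches from about 0.325 to 0.875 m from the base axis. Payload 4.4 kg.
Tool frame: the origin (TCP) lies at the very end of the fingers, on their centre line; the grasp point (between the pads) lies 19 mm behind it (grip_point_offset is the distance from the TCP to the grasp point, in m); z points along the fingers, y is the line along which they close (so a half turn about z gives the same grasp; the last joint's range is limited). The gripper opens to 85 mm and grips with 20 to 120 N. Pads are 22 mm wide; open, the fingers measure 114 mm over their backs; the gripper's body (76 mm by 85 mm) begins 54 mm behind the grasp point. The pads swing forward as they close: fully open they stand 13 mm farther back than shut.
Start: joints at [-1.492, 0.207, 1.542, -0, 1.393, -0.15], TCP at [0.131, -0.56, 0.231] pointing down, gripper open.
Joint ranges: [-2.73, 2.73], [-0.86, 2.22], [0.23, 2.46], [-1.11, 4.25], [0.08, 2.63], [-2.82, 2.82]. Speed limits (rad/s): [2.79, 2.79, 3.14, 3.14, 3.14, 3.14].

## Interface

Orientations are given as a rotation vector (axis times angle).
In Python, from station import * gives the robot as it stands.
- The arm moves only by the tool step_arm, never from a script. Its argument "motion" is a list of rows, each a list of 5 numbers: the shift along the tool's x, y, z as a fraction of full scale, then the turn about the tool's z as a fraction of full scale, then the opening, from -1 (shut) to 1 (fully open). A call has 1 to 5 rows; each row shifts and turns the commanded pose from where the row before left it, along the tool's axes as they then stand; what a row does not reach is not made up. Full scale, the value 1, is 0.05 m for a shift and 10 degrees for a turn. A row lasts 1/8 s, in which the tool goes at most 62.5 mm and 10.7 degrees, less where a joint would pass 70% of its speed; a pose out of reach is approached as far as the arm can. A call with a number of a shift or a turn outside -1 to 1 is refused whole. A call with a gripper value outside its range is refused whole. The fingers move at their own pace and stop on an object; "newtons" is the grip in N (left out, the last holds). Time passes only in rows, so rows that do not move let the fingers close. It gives the time, the measured TCP pose, the force, the opening and the grip force at its end, in the units of the state.
- observe(): the state, without advancing time (a new reading comes with each control period).
- grab_frame(name): name is "scene" or "top" or "wrist"; returns a dict with "frame" (384x512x3 uint8, blue, green, red), "range_z" (384x512 float32, m along the optical axis (not along the pixel's ray), 0 where there is no reading), "fovy" (degrees; the focal length in pixels is half the picture's height over the tangent of half this angle, whatever the lens; pixels are square), "cx", "cy" (the principal point, pixels), "world_from_camera" (4x4, takes a point from camera to world coordinates); the wrist camera has in their place "mount" (4x4, takes a point from camera to tool coordinates, whose origin is the TCP and whose axes are the flange's). Camera axes: x right, y down, z forward; pixel columns grow to the right and rows downward; lengths in m; the calibration is good to about 2 mm. A picture is of the moment at which its call begins: read the wrist's pose just before it.
- hand_in(): hands the job in; it is judged then, once.
The state is a dict: "time_s": time; "joint_pos": joint angles; "qvel": joint speeds; "joint_efforts": joint torques, N m; "ee_pos": TCP position; "orientation": TCP orientation; "contact_force": force on the tool from outside, world axes, zero at the start; "wrist_torque": the same for the moment, N m; "opening": finger opening in m; "gripper_force": force on a finger pad.
Only numpy, scipy, OpenCV 4.12 (cv2) and the standard library are available. Lean on these libraries where they do the work, as an engineer would, in place of code of your own. Each camera call takes 0.05 s, during which the arm holds its last target. There are 200 camera calls.

## Working session

There is one attempt and no reset: what is moved stays moved. The work goes in short steps, Python scripts to look and compute and a tool call to move; the robot and the scene stay as the last step left them, time stands still between calls to the robot, and variables do not carry over. Pictures are saved under pics/ and viewed, at most 10 in all, crops included, and the job is handed in when it is done.

Besides the shell and the picture viewer there is one more tool, called as name([rows], argument=value, ...), one row to a line, values as JSON. step_arm: Moves the arm, as the interface text tells. Its arguments: {"type":"object","properties":{"motion":{"type":"array"},"newtons":{"type":"number"}},"required":["motion"]}

```bash
ls; mkdir -p pics; cat > h.py <<'E'
from station import *
import numpy as np, cv2
from scipy.spatial.transform import Rotation as R
def cloud(g,T):
    h,w=g["range_z"].shape; f=h/2/np.tan(np.radians(g["fovy"])/2)
    v,u=np.mgrid[:h,:w]; z=g["range_z"]
    P=np.stack([(u-g["cx"])/f*z,(v-g["cy"])/f*z,z],-1)
    return P@T[:3,:3].T+T[:3,3]
def tool():
    s=observe(); T=np.eye(4); T[:3,:3]=R.from_rotvec(s["orientation"]).as_matrix(); T[:3,3]=s["ee_pos"]; return T
E
python3 - <<'E'
from h import *
s=observe(); print(s)
for n in("top","scene"):
    g=grab_frame(n); P=cloud(g,np.array(g["world_from_camera"]))
    np.savez(n+".npz",P=P,f=g["frame"],z=g["range_z"]); cv2.imwrite(f"pics/{n}.png",cv2.resize(g["frame"],(800,600)) )
    print(n,g["fovy"],g["cx"],g["cy"],np.round(g["world_from_camera"],3).tolist())
E
```

```text
pics
{'time_s': 0.0, 'joint_pos': array([-1.49150361e+00,  2.07433252e-01,  1.54297817e+00,  1.12910356e-05,
        1.39348027e+00, -1.50499689e-01]), 'qvel': array([-0.00054078, -0.00085703,  0.00057698, -0.00136016,  0.00110387,
       -0.00035951]), 'joint_efforts': array([ 1.14287937e-03, -3.83025420e+01, -2.91594958e+01, -5.44516888e-05,
        1.06436567e-02,  2.71101520e-06]), 'ee_pos': array([ 0.13090251, -0.55911991,  0.23010674]), 'orientation': array([-3.11859748e+00, -3.59896938e-01, -1.45884575e-04]), 'contact_force': array([ 0.37800361,  0.19270049, -0.77812449]), 'wrist_torque': array([ 0.00398809, -0.02498974,  0.01129909]), 'gripper_force': 0.0, 'opening': 0.08542254740079769}
top 46.03887516174934 260.5737487414727 192.0994590807459 [[0.015, -0.992, 0.126, 0.306], [-1.0, -0.014, 0.005, -0.012], [-0.004, -0.126, -0.992, 2.013], [0.0, 0.0, 0.0, 1.0]]
scene 48.87188221298265 259.73078609951034 193.5385449066276 [[-0.594, 0.56, -0.577, 1.337], [0.804, 0.418, -0.422, 0.564], [0.005, -0.715, -0.699, 1.073], [0.0, 0.0, 0.0, 1.0]]
```

View pics/top.png

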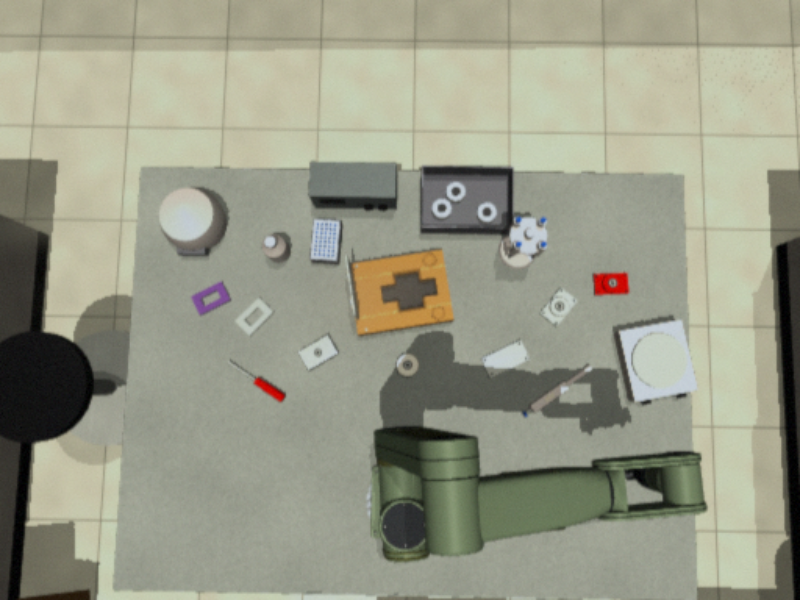

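View pics/scene.png

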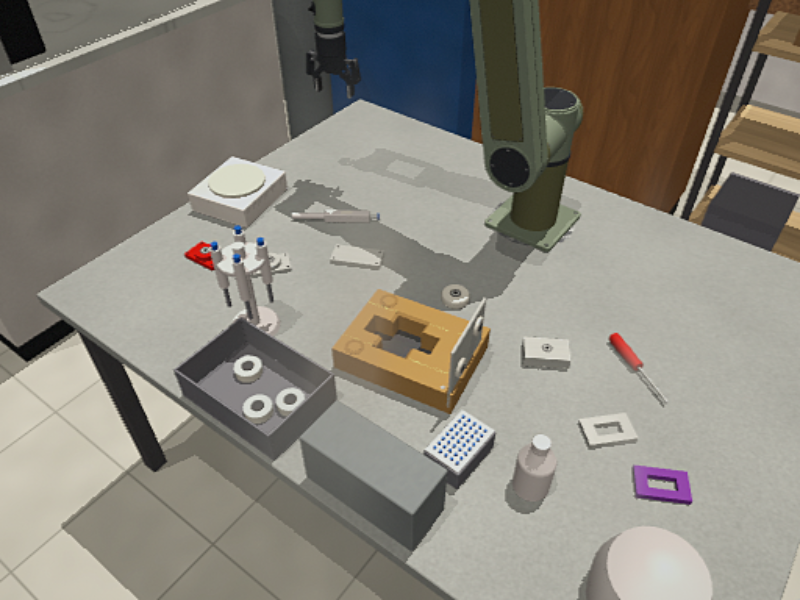

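Top picture: housing about (319,352), spacer (254,317), disc cover (560,306), pocket (410,290), with the long plate at (505,357), left alone. The purple frame (211,298) and the red disc cover (611,284) are the look-alikes. Next I measure the parts.

```bash
cat >> h.py <<'E'
def rect(P,c,zlo,zhi,r=0.075):
    m=(np.hypot(P[...,0]-c[0],P[...,1]-c[1])<r)&(P[...,2]>zlo)&(P[...,2]<zhi)
    q=P[m]; (x,y),(w,h),a=cv2.minAreaRect((q[:,:2]*1000).astype(np.float32))
    if w<h: a+=90; w,h=h,w
    return np.round([x,y,w,h,(a+90)%180-90,np.median(q[:,2])*1000,len(q)],1)
E
python3 - <<'E'
from h import *
t=np.load("top.npz");s=np.load("scene.npz")
k=.64
for n,p in dict(housing=(319,352),spacer=(262,308),disc=(560,306),pocket=(410,290),stand=(525,238),bottle=(272,242),tip=(325,240),bench=(440,400),baseTop=(370,300),plate=(350,270)).items():
    u,v=int(p[0]*k),int(p[1]*k); print(n,np.round(t["P"][v,u],3))
E
```

```text
housing [0.408 0.244 0.039]
spacer [0.532 0.417 0.008]
disc [ 0.551 -0.432  0.027]
pocket [ 0.593 -0.007  0.003]
stand [ 0.703 -0.306  0.212]
bottle [0.7   0.366 0.143]
tip [0.726 0.234 0.052]
bench [ 0.278 -0.095  0.002]
baseTop [0.554 0.107 0.05 ]
plate [0.634 0.157 0.096]
```

```bash
python3 - <<'E'
from h import *
t=np.load("top.npz");s=np.load("scene.npz")
# bench noise + bias
for n in (t,s):
    P=n["P"]; q=P[(np.hypot(P[...,0]-.3,P[...,1]-.1)<.06)][:,2]; print("bench z",q.mean(),q.std())
for nm,c,lo,hi in (("housing",(.408,.244),.018,.05),("spacer",(.51,.41),.007,.03),("disc",(.551,-.432),.006,.04),("base",(.6,0),.05,.075)):
    for n in(t,s): print(nm,rect(n["P"],c,lo,hi,.3 if nm=="base" else .075))
E
```

```text
bench z -0.00020744947487378392 0.0054475839907609834
bench z 0.001388173649266692 0.002348551063594109
housing [406.  248.8  95.8  61.8 -59.4  27.6 290. ]
housing [408.8 253.3  96.   65.8 -61.3  28.5 457. ]
spacer [507.9 413.9 140.5 136.2 -12.3  11.3 228. ]
spacer [492.4 425.6 105.8  98.2  45.4  12.3 456. ]
disc [ 551.2 -431.6  143.9  140.7  -44.4   12.5  379. ]
disc [ 554.6 -406.6  112.3   69.     5.    13.6  161. ]
base [ 670.4   -4.3  553.7  376.6  -80.1   59.5 2604. ]
base [ 669.8   -5.9  523.3  399.4  -66.7   60.  4067. ]
```

```bash
python3 - <<'E'
from h import *
t=np.load("top.npz")
g=grab_frame("wrist"); print(g["fovy"],g["cx"],g["cy"],np.round(g["mount"],3).tolist())
P=cloud(g,tool()@np.array(g["mount"])); print("bench",np.median(P[...,2][P[...,2]<.05]))
f=t["f"]; cr=lambda a,b,c,d,s: cv2.resize(f[b:d,a:c],None,fx=s,fy=s,interpolation=cv2.INTER_CUBIC)
w=cv2.resize(g["frame"],(400,300))
A=cr(120,180,220,255,4); B=cr(330,170,430,245,4); C=cr(215,150,315,225,4)
im=np.zeros((600,800,3),np.uint8); im[:300,:400]=A; im[:300,400:]=B; im[300:,:400]=C; im[300:,400:]=w
cv2.imwrite("pics/crops.png",im)
E
```

```text
71.90722001084728 260.2254671449175 189.86528561676414 [[0.0, -0.947, -0.321, 0.082], [1.0, 0.0, -0.0, 0.0], [0.0, -0.321, 0.947, -0.141], [0.0, 0.0, 0.0, 1.0]]
bench -0.0018607290782650665
```

View pics/crops.png

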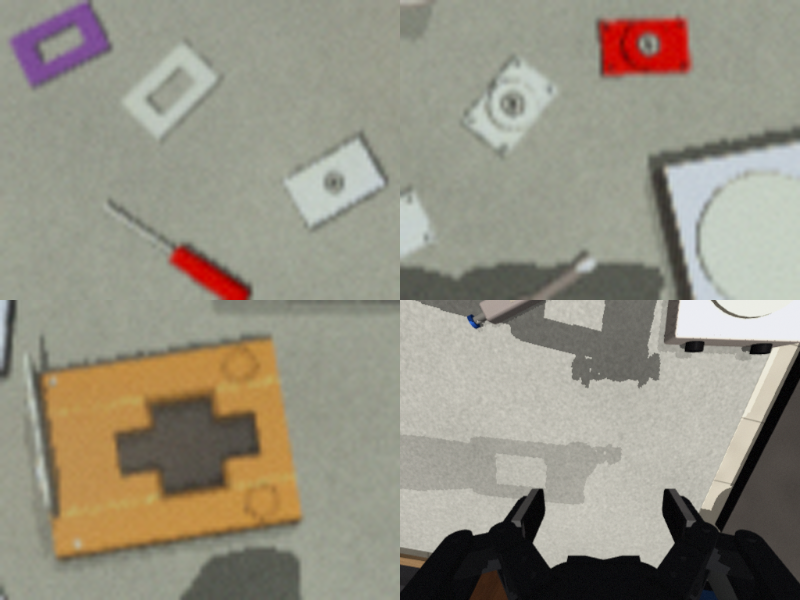

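The crops show the corners of the housing (361,133)-(312,228), the spacer (183,42)-(160,140), the disc cover (518,57)-(503,155) and the pocket cross (117..258, 400..490). I'll turn these into positions.

```bash
cat >> h.py <<'E'
TOPW=np.array([[0.015,-0.992,0.126,0.306],[-1.0,-0.014,0.005,-0.012],[-0.004,-0.126,-0.992,2.013],[0,0,0,1.]])
def ray(uv,z,fovy,cx,cy,T,h=384):
    uv=np.atleast_2d(uv).astype(float); f=h/2/np.tan(np.radians(fovy)/2)
    d=np.c_[(uv[:,0]-cx)/f,(uv[:,1]-cy)/f,np.ones(len(uv))]@T[:3,:3].T
    return T[:3,3]+d*((z-T[2,3])/d[:,2])[:,None]
def fit(X): # centre, sizes, angle of long side from 4 corners
    (x,y),(w,h),a=cv2.minAreaRect((X[:,:2]*1000).astype(np.float32)); c=X[:,:2].mean(0)*1000
    if w<h: a+=90; w,h=h,w
    return np.round([*c,w,h,(a+90)%180-90],1)
E
python3 - <<'E'
from h import *
top=lambda c,o,z: ray(np.array(c)/4+o-.125*3,z,46.03888,260.574,192.099,TOPW)
print("housing",fit(top([(361,133),(386,183),(312,228),(285,183)],(120,180),.028)))
print("spacer",fit(top([(183,42),(220,78),(160,140),(122,100)],(120,180),.012)))
print("disc",fit(top([(118,57),(157,88),(103,155),(63,122)],(330,170),.010)))
X=top([(45,72),(273,40),(300,220),(55,257)],(215,150),.06); print("base",np.round(X,3)[:,:2].tolist(),fit(X))
X=top([(117,435-300),(258,423-300),(187,398-300),(190,492-300)],(215,150),.06); print("pocket",np.round(X,3)[:,:2].tolist())
E
```

```text
housing [408.7 245.8  99.3  61.6 -57.3]
spacer [508.9 434.6  94.9  62.4 -44.7]
disc [ 549.2 -433.1   97.5   57.1  -38.8]
base [[0.66, 0.152], [0.699, -0.098], [0.501, -0.129], [0.457, 0.136]] [579.4  15.1 268.8 203.1 -81.1]
pocket [[0.591, 0.071], [0.607, -0.082], [0.633, -0.005], [0.53, -0.009]]
```

```bash
cat >> h.py <<'E'
import json
def psi(T): return np.degrees(np.arctan2(T[1,0],T[0,0]))
def plan(*wps,grip=1,start=None,step=.047):
    """wps: (x,y,z,psi deg); prints rows"""
    T=tool(); p=T[:3,3].copy() if start is None else np.array(start[:3],float); a=psi(T) if start is None else start[3]
    rows=[]
    for w in wps:
        st=w[4] if len(w)>4 else step
        d=np.array(w[:3])-p; da=(w[3]-a+180)%360-180
        n=max(1,int(np.ceil(max(np.linalg.norm(d)/st,abs(da)/9.9))))
        for i in range(n):
            d=(np.array(w[:3])-p)/(n-i); da=((w[3]-a+180)%360-180)/(n-i)
            c,s=np.cos(np.radians(a)),np.sin(np.radians(a))
            r=np.round([(c*d[0]+s*d[1])/.05,(s*d[0]-c*d[1])/.05,-d[2]/.05,-da/10],2)
            rows.append([*r.tolist(),grip])
            p=p+.05*np.array([c*r[0]+s*r[1],s*r[0]-c*r[1],-r[2]]); a-=10*r[3]
    for i in range(0,len(rows),5): print(json.dumps(rows[i:i+5]))
E
python3 - <<'E'
from h import *
plan((.43,-.25,.25,60),(.59,.028,.25,97.5))
E
```

```text
[[0.72, -0.47, -0.04, -0.47, 1], [0.76, -0.4, -0.04, -0.47, 1], [0.79, -0.34, -0.04, -0.47, 1], [0.82, -0.28, -0.04, -0.47, 1], [0.83, -0.21, -0.04, -0.47, 1]]
[[0.85, -0.14, -0.04, -0.47, 1], [0.86, -0.07, -0.04, -0.47, 1], [0.86, 0.0, -0.04, -0.46, 1], [0.86, 0.07, -0.04, -0.47, 1], [0.84, 0.15, -0.03, -0.46, 1]]
[[0.92, -0.0, -0.0, -0.54, 1], [0.91, 0.08, -0.0, -0.54, 1], [0.9, 0.17, -0.0, -0.53, 1], [0.88, 0.25, -0.0, -0.54, 1], [0.85, 0.34, -0.0, -0.53, 1]]
[[0.82, 0.41, -0.0, -0.54, 1], [0.78, 0.49, -0.0, -0.53, 1]]
```

step_arm([
  [0.72,-0.47,-0.04,-0.47,1],
  [0.76,-0.4,-0.04,-0.47,1],
  [0.79,-0.34,-0.04,-0.47,1],
  [0.82,-0.28,-0.04,-0.47,1],
  [0.83,-0.21,-0.04,-0.47,1],
])

```text
time_s: 0.78
ee_pos: [0.281, -0.4038, 0.241]
orientation: [-2.98, -0.992, -0.0]
contact_force: [0.9, 0.3, 0.5]
opening: 0.0851
gripper_force: 0.0
```

step_arm([
  [0.85,-0.14,-0.04,-0.47,1],
  [0.86,-0.07,-0.04,-0.47,1],
  [0.86,0,-0.04,-0.46,1],
  [0.86,0.07,-0.04,-0.47,1],
  [0.84,0.15,-0.03,-0.46,1],
])

```text
time_s: 1.4
ee_pos: [0.4307, -0.2495, 0.2507]
orientation: [-2.719, -1.574, 0.0]
contact_force: [0.8, -0.1, 0.4]
opening: 0.0852
gripper_force: 0.0
```

step_arm([
  [0.92,0,0,-0.54,1],
  [0.91,0.08,0,-0.54,1],
  [0.9,0.17,0,-0.53,1],
  [0.88,0.25,0,-0.54,1],
  [0.85,0.34,0,-0.53,1],
])

```text
time_s: 2.02
ee_pos: [0.5447, -0.051, 0.2504]
orientation: [-2.28, -2.161, 0.001]
contact_force: [-0.0, -1.4, -0.0]
opening: 0.0856
gripper_force: 0.0
```

step_arm([
  [0.82,0.41,0,-0.54,1],
  [0.78,0.49,0,-0.53,1],
  [0,0,0,0,1],
  [0,0,0,0,1],
])

```text
time_s: 2.52
ee_pos: [0.5896, 0.0271, 0.2502]
orientation: [-2.072, -2.361, 0.002]
contact_force: [-0.1, -0.4, -0.1]
opening: 0.0851
gripper_force: 0.0
```

```bash
cat >> h.py <<'E'
def look(name,s=1.5625):
    T=tool(); g=grab_frame("wrist"); W=T@np.array(g["mount"])
    np.savez(name+".npz",W=W,f=g["frame"],z=g["range_z"],k=[g["fovy"],g["cx"],g["cy"]],P=cloud(g,W))
    cv2.imwrite(f"pics/{name}.png",cv2.resize(g["frame"],None,fx=s,fy=s)); print(np.round(T[:3,3],4),psi(T),observe()["time_s"])
def px(name,uv,z,s=1.5625):
    n=np.load(name+".npz"); return ray((np.array(uv,float)+.5)/s-.5,z,*n["k"],n["W"])
E
python3 -c "
from h import *
look('pock')"
```

```text
[0.5896 0.0271 0.2502] 97.46225040003151 2.575
```

View pics/pock.png

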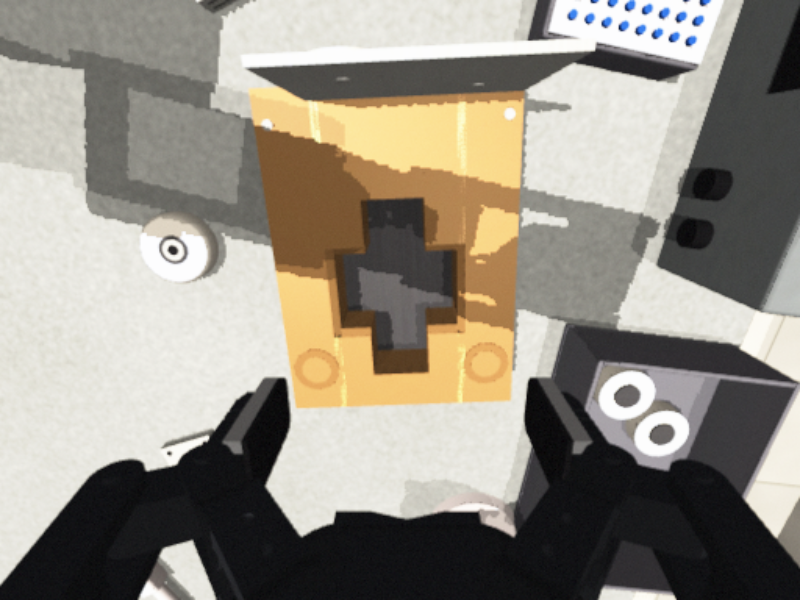

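The pocket cross centres near (400,290), with the chamfer's outer corners about (326,250), (463,246), (464,331) and (336,337). I'll enlarge it.

```bash
python3 -c "
from h import *
f=np.load('pock.npz')['f'][115:260,190:350]
f=cv2.convertScaleAbs(f,alpha=1.3,beta=25)
cv2.imwrite('pics/pockc.png',cv2.resize(f,None,fx=4,fy=4,interpolation=cv2.INTER_CUBIC))"
```

```text
(no output)
```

View pics/pockc.png

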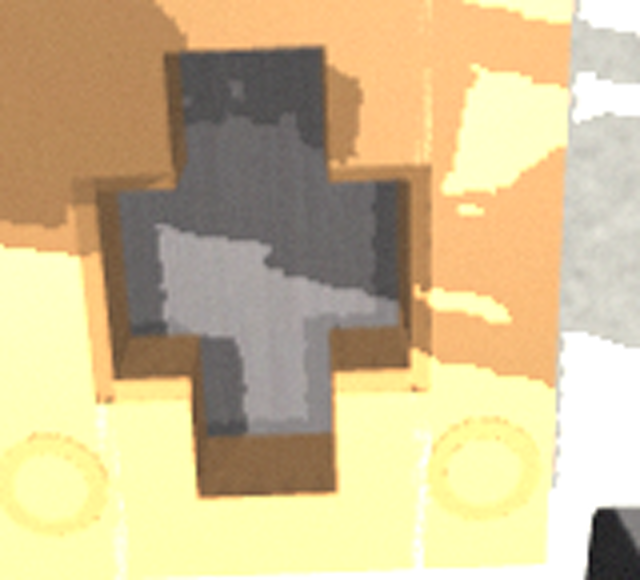

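The relief's top corners are at (164,53) and (325,46), the bottom ones at (200,497) and (337,492), and the chamfer corners at (73,180), (432,165), (428,388) and (100,402).

```bash
python3 - <<'E'
from h import *
n=np.load("pock.npz"); c=lambda uv,z:ray((np.array(uv,float)+.5)/4-.5+[190,115],z,*n["k"],n["W"])
# base frame pts: image right = tool y = base +x ; image up = base +y
B=np.array([(-25,77.5),(25,77.5),(-25,-77.5),(25,-77.5),(-57.5,39.5),(57.5,39.5),(57.5,-39.5),(-57.5,-39.5)])
X=c([(164,53),(325,46),(200,497),(337,492),(73,180),(432,165),(428,388),(100,402)],.06)[:,:2]*1000
def kab(B,X):
    b=B-B.mean(0);x=X-X.mean(0); th=np.arctan2((b[:,0]*x[:,1]-b[:,1]*x[:,0]).sum(),(b*x).sum())
    Rm=np.array([[np.cos(th),-np.sin(th)],[np.sin(th),np.cos(th)]]); t=X.mean(0)-Rm@B.mean(0); s=(( b@Rm.T)*x).sum()/(b**2).sum()
    return t,np.degrees(th),s,np.round(X-(B@Rm.T+t),1)
print(kab(B,X)); 
P=n["P"].reshape(-1,3); m=(np.abs(P[:,0]-.59)<.09)&(np.abs(P[:,1]+.09)<.02); print("top z",np.median(P[m,2]))
m=(np.hypot(P[:,0]-.59,P[:,1]+.005)<.02); print("floor z",np.median(P[m,2]))
plan((.46,.20,.25,123),(.427,.222,.2,123))
E
```

```text
(array([583.55584126,   1.00422442]), np.float64(9.986978012284297), np.float64(0.9835216313984594), array([[ 0.4, -0.8],
       [-0.3, -1. ],
       [ 0.6,  1.1],
       [-1.1,  0.7],
       [ 0.9, -0.9],
       [-0.1, -1.2],
       [-1.7,  1. ],
       [ 1.5,  1.1]]))
top z 0.058021613911435066
floor z 0.008093293821188507
[[0.75, -0.42, 0.0, -0.51, 1], [0.79, -0.36, 0.0, -0.51, 1], [0.82, -0.28, 0.0, -0.51, 1], [0.84, -0.21, 0.0, -0.51, 1], [0.86, -0.14, 0.01, -0.52, 1]]
[[0.36, -0.16, 0.5, 0.0, 1], [0.37, -0.15, 0.5, 0.0, 1]]
```

```bash
python3 - <<'E'
from h import *
plan((.46,.22,.25,123),(.392,.27,.16,123))
E
```

```text
[[0.83, -0.41, 0.0, -0.51, 1], [0.87, -0.34, 0.0, -0.51, 1], [0.9, -0.26, 0.0, -0.51, 1], [0.91, -0.18, 0.0, -0.51, 1], [0.93, -0.1, 0.01, -0.52, 1]]
[[0.53, -0.2, 0.6, 0.0, 1], [0.52, -0.2, 0.6, 0.0, 1], [0.53, -0.19, 0.6, 0.0, 1]]
```

step_arm([
  [0.83,-0.41,0,-0.51,1],
  [0.87,-0.34,0,-0.51,1],
  [0.9,-0.26,0,-0.51,1],
  [0.91,-0.18,0,-0.51,1],
  [0.93,-0.1,0.01,-0.52,1],
])

```text
time_s: 3.2
ee_pos: [0.4594, 0.2203, 0.2505]
orientation: [1.497, 2.761, 0.0]
contact_force: [-0.3, 1.0, -0.2]
opening: 0.0856
gripper_force: 0.0
```

step_arm([
  [0.53,-0.2,0.6,0,1],
  [0.52,-0.2,0.6,0,1],
  [0.53,-0.19,0.6,0,1],
  [0,0,0,0,1],
  [0,0,0,0,1],
])

```text
time_s: 3.82
ee_pos: [0.3938, 0.2702, 0.1613]
orientation: [1.498, 2.759, 0.002]
contact_force: [0.0, 0.2, 0.2]
opening: 0.0854
gripper_force: 0.0
```

```bash
python3 -c "
from h import *
look('hous')"
```

```text
[0.3938 0.2702 0.1613] 122.99123651857988 3.875
```

View pics/hous.png

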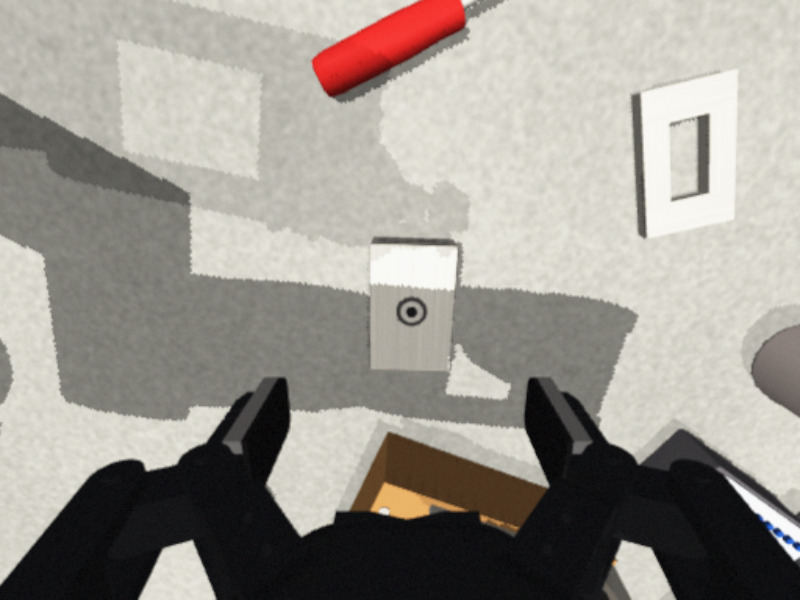

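Housing top corners are at (371,244), (457,246), (447,371) and (370,370), and the bearing is at (411,312). The spacer shows at upper right, with corners (640,95), (737,70), (735,219) and (646,237).

```bash
python3 - <<'E'
from h import *
print("housing",fit(px("hous",[(371,244),(457,246),(447,371),(370,370)],.028)), px("hous",[(411,312)],.028)*1000)
print("spacer",fit(px("hous",[(640,95),(737,70),(735,219),(646,237)],.012)))
P=np.load("hous.npz")["P"]; f=1/1.5625
for u,v in((411,350),(411,270),(700,90),(560,100),(250,250)):
    a,b=int(u*f),int(v*f); print(np.round(np.median(P[b-3:b+4,a-3:a+4].reshape(-1,3),0),4))
E
```

```text
housing [407.  254.2  95.7  57.8 -59. ] [[407.3250434  253.52409946  28.        ]]
spacer [506.8 440.5  95.2  61.1 -43.4]
[0.4244 0.2277 0.0261]
[0.3905 0.2795 0.0262]
[0.483  0.4754 0.0103]
[ 0.4143  0.425  -0.0018]
[ 0.286   0.2201 -0.0018]
```

```bash
python3 - <<'E'
from h import *
n=np.load("hous.npz");T=tool();P=(n["P"].reshape(-1,3)-T[:3,3])@T[:3,:3]
ok=(n["z"].ravel()>0)&(np.abs(P[:,0])<.05)&(np.abs(P[:,1])<.07)&(P[:,2]<.05)&(P[:,2]>-.05)
q=P[ok]; print(len(q),np.round(np.percentile(q[:,2],[50,90,98,100]),4)); 
for s in(-1,1):
    r=q[np.sign(q[:,1])==s]; e=r[r[:,2]>np.percentile(r[:,2],97)]; print(np.round(e.min(0),4),np.round(e.max(0),4))
plan((.407,.254,.06,121),(.407,.254,.005,121,.02))
E
```

```text
4133 [-0.0346 -0.0186 -0.0135 -0.0103]
[-0.0102 -0.048  -0.0144] [ 0.0112 -0.0437 -0.0107]
[-0.0094  0.0409 -0.0142] [ 0.0113  0.048  -0.0103]
[[-0.14, 0.01, 0.68, 0.07, 1], [-0.14, 0.01, 0.68, 0.06, 1], [-0.13, 0.02, 0.68, 0.07, 1], [-0.0, -0.0, 0.37, -0.0, 1], [-0.0, -0.0, 0.36, -0.0, 1]]
[[-0.0, -0.0, 0.37, -0.0, 1]]
```

step_arm([
  [-0.14,0.01,0.68,0.07,1],
  [-0.14,0.01,0.68,0.06,1],
  [-0.13,0.02,0.68,0.07,1],
  [0,0,0.38,0,1],
  [0,0,0.38,0,1],
])

```text
time_s: 4.5
ee_pos: [0.4078, 0.2542, 0.0209]
orientation: [1.547, 2.732, 0.004]
contact_force: [0.6, 0.1, 0.8]
opening: 0.0854
gripper_force: 0.0
```

step_arm([
  [0,0,0.38,0,1],
  [0,0,0,0,1],
  [0,0,0,0,-1],
  [0,0,0,0,-1],
  [0,0,0,0,-1],
], newtons=60)

```text
time_s: 5.12
ee_pos: [0.4074, 0.2552, 0.0032]
orientation: [1.544, 2.732, 0.005]
contact_force: [-0.1, -1.6, 6.5]
opening: 0.0589
gripper_force: 66.6
```

step_arm([
  [0,0,0,0,-1],
  [0,0,0,0,-1],
  [0,0,0,0,-1],
])

```text
time_s: 5.5
ee_pos: [0.4074, 0.2552, 0.0032]
orientation: [1.544, 2.732, 0.005]
contact_force: [1.0, -1.0, 5.2]
opening: 0.0587
gripper_force: 66.5
```

```bash
python3 - <<'E'
from h import *
plan((.407,.255,.25,121),(.60,.10,.26,175),(.643,.011,.25,190),grip=-1)
E
```

```text
[[0.0, -0.0, -0.82, 0.0, -1], [0.0, -0.0, -0.82, 0.0, -1], [0.0, -0.0, -0.82, 0.0, -1], [0.0, -0.0, -0.83, 0.0, -1], [0.0, -0.0, -0.82, 0.0, -1]]
[[0.0, -0.01, -0.83, 0.01, -1], [-0.77, 0.29, -0.03, -0.9, -1], [-0.81, 0.16, -0.03, -0.9, -1], [-0.82, 0.03, -0.03, -0.9, -1], [-0.82, -0.1, -0.04, -0.9, -1]]
[[-0.8, -0.22, -0.03, -0.9, -1], [-0.75, -0.35, -0.04, -0.9, -1], [-0.34, -0.56, 0.07, -0.5, -1], [-0.29, -0.59, 0.07, -0.5, -1], [-0.23, -0.62, 0.06, -0.5, -1]]
```

step_arm([
  [0,0,-0.4,0,-1],
  [0,0,-0.82,0,-1],
  [0,0,-0.82,0,-1],
  [0,0,-0.83,0,-1],
  [0,0,-0.82,0,-1],
])

```text
time_s: 6.12
ee_pos: [0.4038, 0.2541, 0.1862]
orientation: [-1.544, -2.734, 0.003]
contact_force: [0.8, 0.3, -4.7]
opening: 0.0583
gripper_force: 67.1
```

step_arm([
  [0,0,-0.83,0,-1],
  [0,0,-0.4,0,-1],
  [-0.77,0.29,-0.03,-0.9,-1],
  [-0.81,0.16,-0.03,-0.9,-1],
  [-0.82,0.03,-0.03,-0.9,-1],
])

```text
time_s: 6.75
ee_pos: [0.5011, 0.1766, 0.2507]
orientation: [-0.855, -3.021, 0.001]
contact_force: [0.3, 0.1, -4.6]
opening: 0.0585
gripper_force: 67.1
```

step_arm([
  [-0.82,-0.1,-0.04,-0.9,-1],
  [-0.8,-0.22,-0.03,-0.9,-1],
  [-0.75,-0.35,-0.04,-0.9,-1],
  [-0.34,-0.56,0.07,-0.5,-1],
  [-0.29,-0.59,0.07,-0.5,-1],
])

```text
time_s: 7.38
ee_pos: [0.6268, 0.0402, 0.2484]
orientation: [0.143, -3.135, -0.001]
contact_force: [0.8, 0.4, -4.8]
opening: 0.0592
gripper_force: 67.1
```

step_arm([
  [-0.23,-0.62,0.06,-0.5,-1],
  [0,0,0,0,-1],
  [0,0,0,0,-1],
])

```text
time_s: 7.75
ee_pos: [0.6406, 0.0115, 0.2459]
orientation: [0.274, -3.127, -0.002]
contact_force: [-0.3, -0.3, -4.7]
opening: 0.0588
gripper_force: 67.2
```

```bash
python3 -c "
from h import *
look('pk2')
f=np.load('pk2.npz')['f'];f=cv2.convertScaleAbs(f,alpha=1.2,beta=20)
cv2.imwrite('pics/pk2.png',cv2.resize(f[40:300,95:425],None,fx=2.3,fy=2.3,interpolation=cv2.INTER_CUBIC))"
```

```text
[0.6406 0.0115 0.2459] -169.9705948507949 7.8
```

View pics/pk2.png

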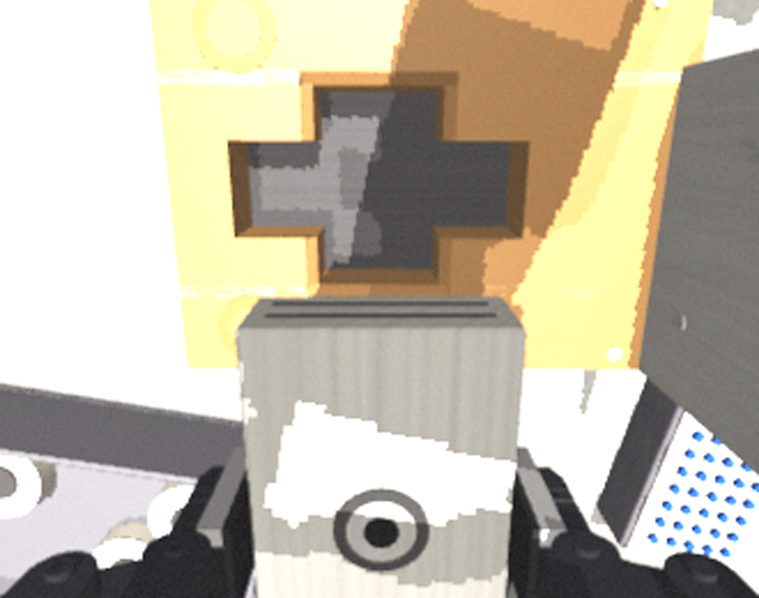

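The relief corners are at (228,142), (236,236), (529,142) and (521,236). The chamfer's top corners are at (301,73) and (457,72). The housing is square in the grip, with the bearing centre at (381,532) and its front top edge on row 329.

```bash
cat >> h.py <<'E'
def kab(B,X):
    b=B-B.mean(0);x=X-X.mean(0); th=np.arctan2((b[:,0]*x[:,1]-b[:,1]*x[:,0]).sum(),(b*x).sum())
    Rm=np.array([[np.cos(th),-np.sin(th)],[np.sin(th),np.cos(th)]]); t=X.mean(0)-Rm@B.mean(0); s=(( b@Rm.T)*x).sum()/(b**2).sum()
    return np.round(t,1),np.degrees(th).round(2),s.round(3),np.round(X-(B@Rm.T+t),1)
E
python3 - <<'E'
from h import *
n=np.load("pk2.npz"); U=lambda uv:(np.array(uv,float)+.5)/2.3-.5+[95,40]
B=np.array([(-25,-77.5),(25,-77.5),(-25,77.5),(25,77.5),(-57.5,-39.5),(-57.5,39.5)])
uv=[(228,142),(236,236),(529,142),(521,236),(301,73),(457,72)]
for zc in(0,.002):
  W=n["W"].copy(); W[2,3]+=zc
  X=ray(U(uv),.06,*n["k"],W)[:,:2]*1000
  print(kab(B,X)); print(kab(B[:4],X[:4])[:3])
  T=tool(); M=np.linalg.inv(T)@W
  for p in((381,532),(247,330),(522,328)): print("tool frame",p,np.round(ray(U([p]),-.0248,*n["k"],M)*1000,1))
E
```

```text
(array([5.831e+02, 5.000e-01]), np.float64(10.03), np.float64(0.981), array([[ 0.7,  0.9],
       [-1.8,  1. ],
       [ 0.9, -0.7],
       [-1.3, -1.7],
       [ 0.8,  1.4],
       [ 0.7, -0.8]]))
(array([5.828e+02, 3.000e-01]), np.float64(10.03), np.float64(0.983))
tool frame (381, 532) [[  0.4  -0.4 -24.8]]
tool frame (247, 330) [[ 47.7 -27.1 -24.8]]
tool frame (522, 328) [[ 48.1  27.6 -24.8]]
(array([5.832e+02, 5.000e-01]), np.float64(10.03), np.float64(0.987), array([[ 0.7,  0.4],
       [-1.4,  0.5],
       [ 0.8, -0.3],
       [-1.1, -1.2],
       [ 0.6,  1.1],
       [ 0.4, -0.6]]))
(array([5.829e+02, 4.000e-01]), np.float64(10.03), np.float64(0.989))
tool frame (381, 532) [[ -1.   -0.4 -24.8]]
tool frame (247, 330) [[ 47.1 -27.5 -24.8]]
tool frame (522, 328) [[ 47.5  28.1 -24.8]]
```

```bash
python3 - <<'E'
from h import *
plan((.5833,.0007,.22,190),(.5833,.0007,.09,190),grip=-1)
E
```

```text
[[0.59, -0.01, 0.26, 0.0, -1], [0.58, -0.01, 0.27, 0.01, -1], [0.0, 0.0, 0.87, -0.0, -1], [0.0, 0.0, 0.86, -0.0, -1], [0.0, 0.0, 0.87, -0.0, -1]]
```

step_arm([
  [0.59,-0.01,0.26,0,-1],
  [0.58,-0.01,0.27,0,-1],
  [0,0,0.87,0,-1],
  [0,0,0.86,0,-1],
  [0,0,0.87,0,-1],
])

```text
time_s: 8.43
ee_pos: [0.584, 0.0011, 0.0902]
orientation: [-0.278, 3.128, -0.0]
contact_force: [0.7, -0.1, -5.2]
opening: 0.0587
gripper_force: 67.3
```

step_arm([
  [0,0,0,0,-1],
  [0,0,0,0,-1],
])

```text
time_s: 8.68
ee_pos: [0.5855, 0.0004, 0.0925]
orientation: [-0.277, 3.127, -0.001]
contact_force: [-0.3, -0.5, -3.6]
opening: 0.0588
gripper_force: 67.7
```

```bash
python3 -c "
from h import *
print(tool()[:3,3],psi(tool()))
plan((.5833,.0007,.025,190,.02),grip=-1)"
```

```text
[5.85478770e-01 4.33419504e-04 9.24890994e-02] -169.88105436376367
[[0.01, 0.0, 0.34, 0.0, -1], [0.01, 0.0, 0.34, 0.0, -1], [0.01, 0.01, 0.33, 0.01, -1], [0.01, 0.0, 0.34, 0.0, -1]]
```

step_arm([
  [0.02,0,0.34,0,-1],
  [0.02,0,0.34,0,-1],
  [0,0,0.33,0,-1],
  [0,0,0.34,0,-1],
  [0,0,0,0,-1],
])

```text
time_s: 9.3
ee_pos: [0.5801, -0.0002, 0.0207]
orientation: [0.275, -3.124, -0.002]
contact_force: [-0.3, -0.8, -5.6]
opening: 0.0585
gripper_force: 67.6
```

step_arm([
  [0,0,0.08,0,-1],
  [0,0,0.06,0,-1],
  [0,0,0,0,-1],
])

```text
time_s: 9.68
ee_pos: [0.5824, -0.0004, 0.0165]
orientation: [-0.276, 3.129, -0.0]
contact_force: [0.3, 0.1, -5.2]
opening: 0.0587
gripper_force: 67.6
```

step_arm([
  [0,0,0.04,0,-1],
  [0,0,0.02,0,-1],
  [0,0,0,0,-1],
])

```text
time_s: 10.05
ee_pos: [0.5824, -0.0004, 0.0134]
orientation: [-0.276, 3.129, -0.0]
contact_force: [0.5, -0.8, -4.6]
opening: 0.0588
gripper_force: 67.7
```

step_arm([
  [0,0,0.02,0,-1],
  [0,0,0,0,-1],
])

```text
time_s: 10.3
ee_pos: [0.5824, -0.0005, 0.0133]
orientation: [0.276, -3.129, -0.0]
contact_force: [-4.1, -0.9, 6.3]
opening: 0.059
gripper_force: 68.8
```

step_arm([
  [0,0,0,0,1],
  [0,0,0,0,1],
  [0,0,0,0,1],
  [0,0,-0.2,0,1],
])

```text
time_s: 10.8
ee_pos: [0.5815, -0.0003, 0.0217]
orientation: [0.275, -3.127, -0.001]
contact_force: [0.1, 0.1, -1.0]
opening: 0.0853
gripper_force: 0.0
```

```bash
python3 - <<'E'
from h import *
plan((.583,0,.25,190),(.50,.35,.25,136.6),(.482,.464,.15,136.6))
E
```

```text
[[-0.01, 0.0, -0.91, 0.0, 1], [-0.01, 0.0, -0.91, 0.0, 1], [-0.0, 0.0, -0.92, 0.0, 1], [-0.01, 0.0, -0.91, 0.0, 1], [-0.0, 0.0, -0.92, 0.01, 1]]
[[0.05, 0.9, 0.0, 0.67, 1], [0.16, 0.89, 0.0, 0.67, 1], [0.26, 0.86, 0.0, 0.67, 1], [0.36, 0.82, 0.0, 0.67, 1], [0.45, 0.78, 0.0, 0.66, 1]]
[[0.54, 0.72, 0.0, 0.67, 1], [0.62, 0.65, 0.0, 0.66, 1], [0.68, 0.58, 0.0, 0.67, 1], [0.46, 0.35, 0.5, -0.0, 1], [0.46, 0.35, 0.5, -0.0, 1]]
[[0.46, 0.35, 0.5, -0.0, 1], [0.45, 0.36, 0.5, -0.0, 1]]
```

step_arm([
  [0,0,-0.91,0,1],
  [0,0,-0.91,0,1],
  [0,0,-0.92,0,1],
  [0,0,-0.91,0,1],
  [0,0,-0.92,0,1],
])

```text
time_s: 11.42
ee_pos: [0.5822, -0.0004, 0.2531]
orientation: [-0.276, 3.128, -0.0]
contact_force: [0.2, -0.1, -0.1]
opening: 0.0852
gripper_force: 0.0
```

step_arm([
  [0.05,0.9,0,0.67,1],
  [0.16,0.89,0,0.67,1],
  [0.26,0.86,0,0.67,1],
  [0.36,0.82,0,0.67,1],
  [0.45,0.78,0,0.66,1],
])

```text
time_s: 12.05
ee_pos: [0.5296, 0.2198, 0.2517]
orientation: [0.641, 3.074, 0.001]
contact_force: [0.8, -0.4, 0.1]
opening: 0.0858
gripper_force: 0.0
```

step_arm([
  [0.54,0.72,0,0.67,1],
  [0.62,0.65,0,0.66,1],
  [0.68,0.58,0,0.67,1],
  [0.46,0.35,0.5,0,1],
  [0.46,0.35,0.5,0,1],
])

```text
time_s: 12.68
ee_pos: [0.4894, 0.4079, 0.2015]
orientation: [1.158, 2.919, 0.003]
contact_force: [0.2, -0.4, -0.6]
opening: 0.085
gripper_force: 0.0
```

step_arm([
  [0.46,0.35,0.5,0,1],
  [0.45,0.36,0.5,0,1],
  [0,0,0,0,1],
  [0,0,0,0,1],
])

```text
time_s: 13.18
ee_pos: [0.4812, 0.4633, 0.1517]
orientation: [1.159, 2.919, 0.001]
contact_force: [0.6, -0.5, 0.5]
opening: 0.0852
gripper_force: 0.0
```

```bash
python3 -c "
from h import *
look('spac')
f=np.load('spac.npz')['f']
cv2.imwrite('pics/spac.png',cv2.resize(f[100:300,130:390],None,fx=3,fy=3,interpolation=cv2.INTER_CUBIC))"
```

```text
[0.4812 0.4633 0.1517] 136.67594064501014 13.225
```

View pics/spac.png

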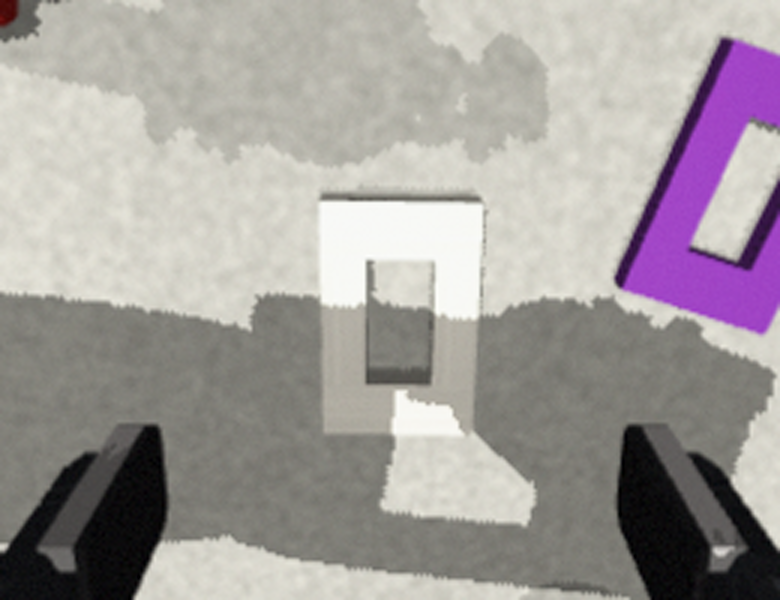

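Spacer top corners are at (320,200), (482,200), (473,435) and (323,434). The purple frame is clear of the fingers.

```bash
python3 - <<'E'
from h import *
n=np.load("spac.npz"); U=lambda uv:(np.array(uv,float)+.5)/3-.5+[130,100]
for zc in (0,.002):
  W=n["W"].copy(); W[2,3]+=zc
  X=ray(U([(320,200),(482,200),(473,435),(323,434)]),.012,*n["k"],W)
  B=np.array([(48,-30),(48,30),(-48,30),(-48,-30)])*[1,-1]; print(fit(X),kab(B,X[:,:2]*1000))
c=X[:,:2].mean(0); a=kab(B,X[:,:2]*1000)[1]
plan((*c,.05,a),(*c,-.002,a,.018))
E
```

```text
[506.9 442.2  96.6  60.2 -43.8] (array([506.9, 442.2]), np.float64(136.27), np.float64(1.0), array([[ 0.5,  0.5],
       [-0.7, -0.2],
       [ 0.2, -0.1],
       [ 0. , -0.2]]))
[507.5 441.6  97.3  60.6 -43.4] (array([507.5, 441.6]), np.float64(136.27), np.float64(1.007), array([[ 0.1,  0.6],
       [-0.8,  0.2],
       [ 0.6, -0.2],
       [ 0.1, -0.6]]))
[[-0.22, 0.01, 0.68, 0.01, 1], [-0.23, 0.02, 0.68, 0.01, 1], [-0.22, 0.01, 0.69, 0.02, 1], [-0.0, 0.0, 0.35, -0.0, 1], [-0.0, 0.0, 0.34, -0.0, 1]]
[[-0.0, 0.0, 0.35, -0.0, 1]]
```

step_arm([
  [-0.22,0.01,0.68,0.01,1],
  [-0.23,0.02,0.68,0.01,1],
  [-0.22,0.01,0.69,0.02,1],
  [0,0,0.35,0,1],
  [0,0,0.34,0,1],
])

```text
time_s: 13.85
ee_pos: [0.5074, 0.4422, 0.0145]
orientation: [1.171, 2.914, 0.003]
contact_force: [0.1, -0.1, 0.1]
opening: 0.0852
gripper_force: 0.0
```

step_arm([
  [0,0,0.31,0,1],
  [0,0,0.02,0,1],
  [0,0,0.02,0,1],
])

```text
time_s: 14.22
ee_pos: [0.5068, 0.4425, -0.003]
orientation: [1.169, 2.915, 0.002]
contact_force: [0.8, -0.0, 0.7]
opening: 0.0853
gripper_force: 0.0
```

step_arm([
  [0,0,0,0,-1],
  [0,0,0,0,-1],
  [0,0,0,0,-1],
  [0,0,0,0,-1],
  [0,0,0,0,-1],
], newtons=60)

```text
time_s: 14.85
ee_pos: [0.5074, 0.4426, -0.0022]
orientation: [1.169, 2.914, 0.004]
contact_force: [-0.1, -0.1, 6.3]
opening: 0.0586
gripper_force: 66.8
```

```bash
python3 - <<'E'
from h import *
plan((.507,.442,.25,136.3),(.56,.15,.26,175),(.643,.011,.25,190),grip=-1)
E
```

```text
[[-0.0, -0.0, -0.84, -0.0, -1], [-0.0, -0.0, -0.84, -0.0, -1], [-0.0, -0.0, -0.84, -0.0, -1], [-0.0, -0.01, -0.84, -0.0, -1], [-0.0, -0.0, -0.84, -0.0, -1]]
[[-0.0, -0.01, -0.84, -0.0, -1], [-0.69, -0.5, -0.03, -0.55, -1], [-0.64, -0.56, -0.03, -0.55, -1], [-0.58, -0.62, -0.03, -0.55, -1], [-0.51, -0.67, -0.03, -0.56, -1]]
[[-0.45, -0.72, -0.03, -0.55, -1], [-0.38, -0.76, -0.03, -0.56, -1], [-0.3, -0.79, -0.02, -0.55, -1], [-0.47, -0.66, 0.05, -0.38, -1], [-0.43, -0.68, 0.05, -0.37, -1]]
[[-0.39, -0.71, 0.05, -0.38, -1], [-0.33, -0.74, 0.05, -0.37, -1]]
```

step_arm([
  [0,0,-0.4,0,-1],
  [0,0,-0.84,0,-1],
  [0,0,-0.84,0,-1],
  [0,0,-0.84,0,-1],
  [0,0,-0.84,0,-1],
])

```text
time_s: 15.48
ee_pos: [0.5058, 0.4414, 0.1859]
orientation: [-1.17, -2.915, 0.001]
contact_force: [0.2, 0.7, -1.4]
opening: 0.058
gripper_force: 66.1
```

step_arm([
  [0,0,-0.84,0,-1],
  [0,0,-0.4,0,-1],
  [-0.69,-0.5,-0.03,-0.55,-1],
  [-0.64,-0.56,-0.03,-0.55,-1],
  [-0.58,-0.62,-0.03,-0.55,-1],
])

```text
time_s: 16.1
ee_pos: [0.5286, 0.3148, 0.2494]
orientation: [-0.734, -3.052, 0.003]
contact_force: [0.4, -0.5, -1.9]
opening: 0.0581
gripper_force: 66.1
```

step_arm([
  [-0.51,-0.67,-0.03,-0.56,-1],
  [-0.45,-0.72,-0.03,-0.55,-1],
  [-0.38,-0.76,-0.03,-0.56,-1],
  [-0.3,-0.79,-0.02,-0.55,-1],
  [-0.47,-0.66,0.05,-0.38,-1],
])

```text
time_s: 16.73
ee_pos: [0.5792, 0.1134, 0.253]
orientation: [-0.031, -3.139, 0.0]
contact_force: [0.6, 0.1, -0.6]
opening: 0.0582
gripper_force: 66.1
```

step_arm([
  [-0.43,-0.68,0.05,-0.37,-1],
  [-0.39,-0.71,0.05,-0.38,-1],
  [-0.33,-0.74,0.05,-0.37,-1],
  [0,0,0,0,-1],
  [0,0,0,0,-1],
])

```text
time_s: 17.35
ee_pos: [0.6415, 0.0112, 0.2451]
orientation: [0.272, -3.127, -0.002]
contact_force: [-0.1, -0.5, -1.5]
opening: 0.0582
gripper_force: 66.1
```

```bash
cat >> h.py <<'E'
C=np.array([.5833,.0007]); A=np.radians(10)
def inbase(P):
    d=P[...,:2]-C; return d[...,0]*np.cos(A)+d[...,1]*np.sin(A), -d[...,0]*np.sin(A)+d[...,1]*np.cos(A)
E
python3 - <<'E'
from h import *
look('pk3'); n=np.load('pk3.npz'); P=n["P"]; P[...,2]+=.002; x,y=inbase(P)
for cx in(-40,-30,0,30,40):
    print(cx,[ (lambda q:(round(float(np.median(q))*1000,1),len(q)))(P[...,2][(abs(x*1000-cx)<5)&(abs(y*1000-cy)<5)&(n["z"]>0)]) for cy in(-22,22)])
plan((.5833,.0007,.22,190),(.5833,.0007,.11,190),grip=-1)
E
```

```text
[0.6415 0.0112 0.2451] -170.0701849867857 17.4
-40 [(38.2, 69), (38.4, 68)]
-30 [(38.2, 72), (38.3, 72)]
0 [(38.2, 64), (38.1, 58)]
30 [(259.6, 395), (259.5, 388)]
40 [(328.1, 2703), (328.3, 2703)]
[[0.59, -0.01, 0.25, -0.0, -1], [0.6, -0.0, 0.26, -0.0, -1], [-0.0, -0.0, 0.73, -0.0, -1], [-0.0, -0.0, 0.73, -0.0, -1], [-0.0, -0.0, 0.74, -0.0, -1]]
```

View pics/pk3.png

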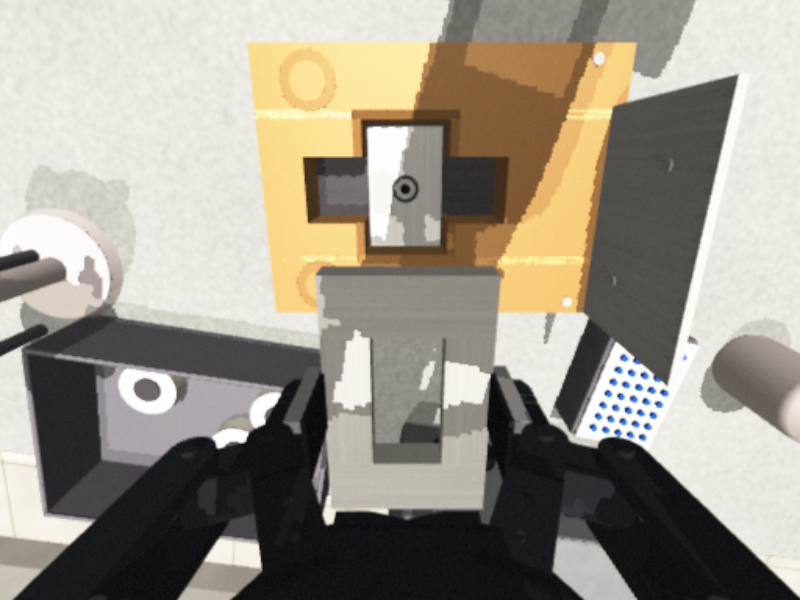

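Housing lies flat and square at 38 mm, with the bearing at (405,188). The spacer is held level, centred about (408,395).

step_arm([
  [0.59,-0.01,0.25,0,-1],
  [0.6,0,0.26,0,-1],
  [0,0,0.73,0,-1],
  [0,0,0.73,0,-1],
  [0,0,0.74,0,-1],
])

```text
time_s: 18.02
ee_pos: [0.5834, 0.0015, 0.1103]
orientation: [-0.276, 3.129, 0.0]
contact_force: [0.1, 0.0, -0.9]
opening: 0.0583
gripper_force: 66.1
```

step_arm([
  [0,0,0,0,-1],
  [0,0,0.3,0,-1],
  [0,0,0.3,0,-1],
  [0,0,0.2,0,-1],
  [0,0,0,0,-1],
])

```text
time_s: 18.65
ee_pos: [0.5831, 0.0001, 0.0697]
orientation: [0.273, -3.128, -0.001]
contact_force: [-0.6, -0.1, -1.0]
opening: 0.0583
gripper_force: 66.1
```

step_arm([
  [0,0,0,0,-1],
  [0,0,0,0,-1],
])

```text
time_s: 18.9
ee_pos: [0.5845, -0.0001, 0.0715]
orientation: [-0.273, 3.128, -0.0]
contact_force: [0.4, -0.3, -1.5]
opening: 0.0582
gripper_force: 66.1
```

step_arm([
  [0.02,0,0.25,0,-1],
  [0,0,0.2,0,-1],
  [0,0,0.14,0,-1],
  [0,0,0,0,-1],
  [0,0,0,0,-1],
])

```text
time_s: 19.52
ee_pos: [0.5832, -0.0002, 0.0413]
orientation: [-0.273, 3.129, -0.0]
contact_force: [1.2, -0.5, -1.4]
opening: 0.0581
gripper_force: 66.1
```

step_arm([
  [0,0,0.05,0,-1],
  [0,0,0.04,0,-1],
  [0,0,0,0,-1],
  [0,0,0,0,-1],
])

```text
time_s: 20.02
ee_pos: [0.583, -0.0002, 0.0368]
orientation: [-0.273, 3.13, -0.0]
contact_force: [0.8, -0.7, -1.0]
opening: 0.0583
gripper_force: 66.1
```

step_arm([
  [0,0,0.02,0,-1],
  [0,0,0,0,-1],
])

```text
time_s: 20.27
ee_pos: [0.583, -0.0001, 0.0358]
orientation: [-0.273, 3.13, 0.0]
contact_force: [0.2, -0.0, -1.7]
opening: 0.0581
gripper_force: 66.1
```

step_arm([
  [0,0,0.01,0,-1],
  [0,0,0,0,-1],
])

```text
time_s: 20.52
ee_pos: [0.583, -0.0001, 0.0358]
orientation: [-0.273, 3.13, 0.0]
contact_force: [-1.6, -0.2, 2.6]
opening: 0.0583
gripper_force: 66.5
```

step_arm([
  [0,0,0.01,0,-1],
  [0,0,0,0,-1],
])

```text
time_s: 20.78
ee_pos: [0.583, -0.0002, 0.0357]
orientation: [0.273, -3.13, 0.0]
contact_force: [-3.2, -0.5, 6.2]
opening: 0.0578
gripper_force: 66.9
```

step_arm([
  [0,0,0,0,1],
  [0,0,0,0,1],
  [0,0,0,0,1],
  [0,0,-0.2,0,1],
])

```text
time_s: 21.28
ee_pos: [0.582, 0.0, 0.044]
orientation: [0.273, -3.127, -0.001]
contact_force: [-0.5, 0.2, -0.1]
opening: 0.0855
gripper_force: 0.0
```

```bash
python3 - <<'E'
from h import *
plan((.583,0,.24,190),(.50,-.22,.25,165),(.521,-.405,.15,141))
E
```

```text
[[-0.0, -0.0, -0.78, -0.0, 1], [-0.01, -0.0, -0.78, -0.0, 1], [-0.0, -0.0, -0.79, -0.0, 1], [-0.01, -0.0, -0.78, -0.0, 1], [-0.0, -0.0, -0.79, -0.0, 1]]
[[0.4, -0.67, -0.03, 0.42, 1], [0.35, -0.7, -0.03, 0.42, 1], [0.3, -0.73, -0.03, 0.41, 1], [0.24, -0.75, -0.04, 0.42, 1], [0.19, -0.76, -0.03, 0.41, 1]]
[[0.13, -0.77, -0.04, 0.42, 1], [-0.27, -0.69, 0.4, 0.48, 1], [-0.33, -0.67, 0.4, 0.48, 1], [-0.39, -0.64, 0.4, 0.48, 1], [-0.44, -0.6, 0.4, 0.48, 1]]
[[-0.48, -0.57, 0.4, 0.48, 1]]
```

step_arm([
  [0,0,-0.78,0,1],
  [0,0,-0.78,0,1],
  [0,0,-0.79,0,1],
  [0,0,-0.78,0,1],
  [0,0,-0.79,0,1],
])

```text
time_s: 21.9
ee_pos: [0.5829, -0.0001, 0.2429]
orientation: [-0.273, 3.129, -0.0]
contact_force: [0.9, 0.4, 0.2]
opening: 0.0855
gripper_force: 0.0
```

step_arm([
  [0.4,-0.67,-0.03,0.42,1],
  [0.35,-0.7,-0.03,0.42,1],
  [0.3,-0.73,-0.03,0.41,1],
  [0.24,-0.75,-0.04,0.42,1],
  [0.19,-0.76,-0.03,0.41,1],
])

```text
time_s: 22.52
ee_pos: [0.5132, -0.1848, 0.2497]
orientation: [0.3, 3.126, -0.001]
contact_force: [0.6, 0.2, -0.1]
opening: 0.085
gripper_force: 0.0
```

step_arm([
  [0.13,-0.77,-0.04,0.42,1],
  [-0.27,-0.69,0.4,0.48,1],
  [-0.33,-0.67,0.4,0.48,1],
  [-0.39,-0.64,0.4,0.48,1],
  [-0.44,-0.6,0.4,0.48,1],
])

```text
time_s: 23.15
ee_pos: [0.5172, -0.3696, 0.171]
orientation: [0.929, 3.0, -0.001]
contact_force: [1.2, -0.2, 0.1]
opening: 0.0853
gripper_force: 0.0
```

step_arm([
  [-0.48,-0.57,0.4,0.48,1],
  [0,0,0,0,1],
  [0,0,0,0,1],
])

```text
time_s: 23.52
ee_pos: [0.5209, -0.405, 0.1513]
orientation: [1.049, 2.961, 0.001]
contact_force: [0.3, 0.7, 0.8]
opening: 0.0853
gripper_force: 0.0
```

```bash
python3 -c "
from h import *
look('disc')
f=np.load('disc.npz')['f']
cv2.imwrite('pics/disc.png',cv2.resize(f[100:300,130:390],None,fx=3,fy=3,interpolation=cv2.INTER_CUBIC))"
```

```text
[ 0.5209 -0.405   0.1513] 140.99082302362916 23.575
```

View pics/disc.png

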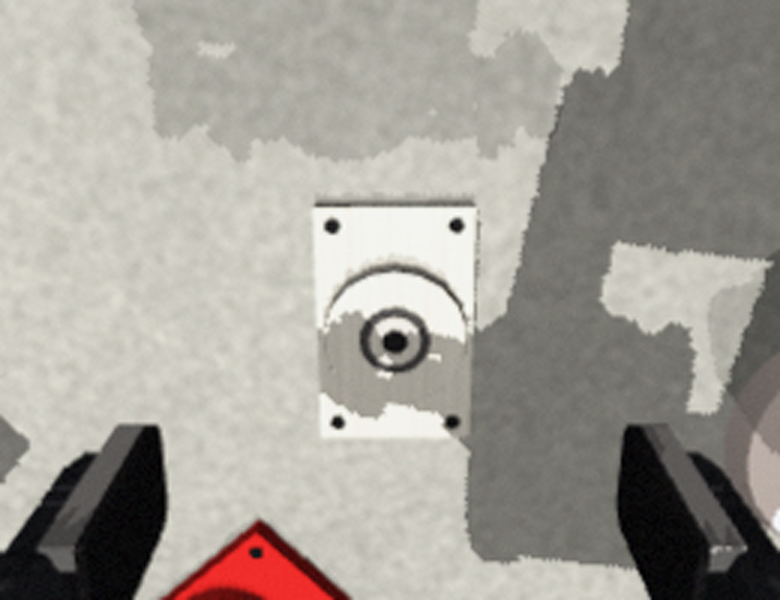

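Disc cover plate corners are at (314,207), (476,206), (470,438) and (321,438), with the disc upwards. The red part's corner at (258,520) is clear of the fingers.

```bash
python3 - <<'E'
from h import *
n=np.load("disc.npz"); U=lambda uv:(np.array(uv,float)+.5)/3-.5+[130,100]
W=n["W"].copy(); W[2,3]+=.001
X=ray(U([(314,207),(476,206),(470,438),(321,438)]),.010,*n["k"],W)
B=np.array([(48,-30),(48,30),(-48,30),(-48,-30)])*[1,-1]; k=kab(B,X[:,:2]*1000);print(fit(X),k)
c=X[:,:2].mean(0); a=k[1]
print(ray(U([(395,342)]),.022,*n["k"],W))
plan((*c,.05,a),(*c,-.003,a,.018))
E
```

```text
[ 549.4 -427.3   96.6   60.4  -39. ] (array([ 549.4, -427.3]), np.float64(141.2), np.float64(1.003), array([[ 0.1,  0.3],
       [-0.4, -0.1],
       [ 0.4, -0. ],
       [-0. , -0.2]]))
[[ 0.54978232 -0.42771265  0.022     ]]
[[-0.24, 0.0, 0.68, -0.01, 1], [-0.24, 0.0, 0.68, -0.0, 1], [-0.24, 0.0, 0.68, -0.01, 1], [-0.0, 0.0, 0.35, 0.0, 1], [-0.0, 0.0, 0.35, 0.0, 1]]
[[-0.0, 0.0, 0.36, 0.0, 1]]
```

step_arm([
  [-0.24,0,0.68,-0.01,1],
  [-0.24,0,0.68,0,1],
  [-0.24,0,0.68,-0.01,1],
  [0,0,0.35,0,1],
  [0,0,0.35,0,1],
])

```text
time_s: 24.2
ee_pos: [0.5495, -0.4276, 0.0143]
orientation: [1.042, 2.962, -0.001]
contact_force: [0.3, 0.5, -0.5]
opening: 0.0855
gripper_force: 0.0
```

step_arm([
  [0,0,0.33,0,1],
  [0,0,0.03,0,1],
  [0,0,0,0,1],
])

```text
time_s: 24.58
ee_pos: [0.5491, -0.4283, -0.0036]
orientation: [1.044, 2.962, -0.001]
contact_force: [0.9, 0.6, 0.5]
opening: 0.0853
gripper_force: 0.0
```

step_arm([
  [0,0,0,0,-1],
  [0,0,0,0,-1],
  [0,0,0,0,-1],
  [0,0,0,0,-1],
  [0,0,0,0,-1],
], newtons=60)

```text
time_s: 25.2
ee_pos: [0.5499, -0.429, -0.0024]
orientation: [1.044, 2.96, -0.002]
contact_force: [0.1, 0.5, 6.5]
opening: 0.058
gripper_force: 66.5
```

```bash
python3 - <<'E'
from h import *
plan((.5493,-.427,.25,141.2),(.48,-.20,.26,170),(.643,.011,.26,190),grip=-1)
E
```

```text
[[0.01, 0.0, -0.84, -0.0, -1], [0.0, 0.0, -0.84, -0.0, -1], [0.01, 0.01, -0.84, -0.0, -1], [0.0, 0.0, -0.84, -0.0, -1], [0.01, 0.01, -0.84, -0.0, -1]]
[[0.0, 0.0, -0.85, -0.0, -1], [0.66, 0.45, -0.03, -0.48, -1], [0.61, 0.5, -0.03, -0.48, -1], [0.57, 0.55, -0.03, -0.48, -1], [0.53, 0.59, -0.04, -0.48, -1]]
[[0.47, 0.63, -0.03, -0.48, -1], [0.42, 0.67, -0.04, -0.48, -1], [-0.41, 0.79, 0.0, -0.33, -1], [-0.46, 0.76, 0.0, -0.33, -1], [-0.5, 0.74, 0.0, -0.34, -1]]
[[-0.54, 0.7, 0.0, -0.33, -1], [-0.58, 0.67, 0.0, -0.34, -1], [-0.63, 0.64, 0.0, -0.33, -1]]
```

step_arm([
  [0,0,-0.4,0,-1],
  [0,0,-0.84,0,-1],
  [0,0,-0.84,0,-1],
  [0,0,-0.84,0,-1],
  [0,0,-0.84,0,-1],
])

```text
time_s: 25.82
ee_pos: [0.5481, -0.4274, 0.185]
orientation: [-1.044, -2.962, -0.001]
contact_force: [0.1, -0.5, -2.9]
opening: 0.0579
gripper_force: 65.6
```

step_arm([
  [0,0,-0.85,0,-1],
  [0,0,-0.45,0,-1],
  [0.66,0.45,-0.03,-0.48,-1],
  [0.61,0.5,-0.03,-0.48,-1],
  [0.57,0.55,-0.03,-0.48,-1],
])

```text
time_s: 26.45
ee_pos: [0.5134, -0.3125, 0.2532]
orientation: [-0.661, -3.07, -0.001]
contact_force: [0.1, 0.7, -1.6]
opening: 0.0578
gripper_force: 65.6
```

step_arm([
  [0.53,0.59,-0.04,-0.48,-1],
  [0.47,0.63,-0.03,-0.48,-1],
  [0.42,0.67,-0.04,-0.48,-1],
  [-0.41,0.79,0,-0.33,-1],
  [-0.46,0.76,0,-0.33,-1],
])

```text
time_s: 27.08
ee_pos: [0.5332, -0.1293, 0.2591]
orientation: [-0.092, -3.14, 0.0]
contact_force: [1.3, -0.6, -1.7]
opening: 0.0581
gripper_force: 65.6
```

step_arm([
  [-0.5,0.74,0,-0.34,-1],
  [-0.54,0.7,0,-0.33,-1],
  [-0.58,0.67,0,-0.34,-1],
  [-0.63,0.64,0,-0.33,-1],
  [0,0,0,0,-1],
])

```text
time_s: 27.7
ee_pos: [0.6429, 0.0133, 0.2582]
orientation: [0.279, -3.128, -0.002]
contact_force: [0.0, 0.4, -2.5]
opening: 0.058
gripper_force: 65.6
```

```bash
python3 - <<'E'
from h import *
look('pk4'); n=np.load('pk4.npz'); P=n["P"].copy(); P[...,2]+=.002; x,y=inbase(P)
for cx in(-40,-30,0,30,38):
    print(cx,[ (lambda q:(round(float(np.median(q))*1000,1),len(q)))(P[...,2][(abs(x*1000-cx)<5)&(abs(y*1000-cy)<5)&(n["z"]>0)]) for cy in(-22,22)])
m=(P[...,2]>.044)&(P[...,2]<.053)&(abs(x)<.05)&(abs(y)<.033); print("spacer extents",[np.percentile(v[m]*1000,[1,99]).round(1) for v in(x,y)])
# held part: tool frame
T=tool(); Q=(n["P"]-T[:3,3])@T[:3,:3]
m=(n["z"]>0)&(abs(Q[...,1])<.027)&(Q[...,2]<.0)&(Q[...,2]>-.03)&(Q[...,0]>-.02)
q=Q[m]*1000; e=q[(q[:,2]>-11)&(q[:,2]<-4)&(abs(q[:,1])<25)]; print("plate x max",np.percentile(e[:,0],[90,97,99.5])); d=q[q[:,2]<-15]; print("disc",d[:,0].max(),d.mean(0))
for s in (-20,0,20):
    r=e[abs(e[:,1]-s)<5]; print(s,np.percentile(r[:,0],97),np.median(r[r[:,0]>30][:,2]))
plan((.5845,.0007,.23,190),(.5845,.0007,.12,190),grip=-1)
E
```

```text
[0.6429 0.0133 0.2582] -169.79415087314302 27.75
-40 [(50.1, 70), (50.1, 70)]
-30 [(50.2, 71), (50.2, 66)]
0 [(50.1, 66), (50.1, 64)]
30 [(270.7, 381), (270.9, 398)]
38 [(338.2, 1477), (343.1, 2084)]
spacer extents [array([-47.5,  46.6]), array([-30.1,  28.9])]
plate x max [47.76092905 48.18038501 48.35417948]
disc 27.613329051493814 [  4.65583127   1.35617059 -22.56566164]
-20 48.16157706057099 -10.395000308037286
0 48.177209819765906 -10.407986836661722
20 48.179819558549724 -10.4581155036658
[[0.59, -0.01, 0.28, 0.0, -1], [0.58, -0.0, 0.28, 0.01, -1], [0.0, -0.0, 0.73, -0.0, -1], [0.0, -0.0, 0.74, -0.0, -1], [0.0, -0.0, 0.73, -0.0, -1]]
```

step_arm([
  [0.59,-0.01,0.28,0.02,-1],
  [0.58,0,0.28,0,-1],
  [0,0,0.73,0,-1],
  [0,0,0.74,0,-1],
  [0,0,0.73,0,-1],
])

```text
time_s: 28.38
ee_pos: [0.5838, -0.0014, 0.1202]
orientation: [0.264, -3.13, 0.001]
contact_force: [0.3, -0.2, -2.6]
opening: 0.0577
gripper_force: 65.6
```

step_arm([
  [0,0,0.2,0,-1],
  [0,0,0.3,0,-1],
  [0,0,0.2,0,-1],
  [0,0,0,0,-1],
  [0,0,0,0,-1],
])

```text
time_s: 29.0
ee_pos: [0.5857, -0.0002, 0.0867]
orientation: [-0.267, 3.129, -0.001]
contact_force: [0.4, 0.3, -2.6]
opening: 0.058
gripper_force: 65.6
```

step_arm([
  [0.03,0,0.28,-0.03,-1],
  [0,0,0.22,0,-1],
  [0,0,0.16,0,-1],
  [0,0,0,0,-1],
  [0,0,0,0,-1],
])

```text
time_s: 29.62
ee_pos: [0.5837, -0.0004, 0.0529]
orientation: [-0.276, 3.129, -0.0]
contact_force: [-1.2, -0.3, -2.2]
opening: 0.0576
gripper_force: 65.6
```

step_arm([
  [0,0,0.05,0,-1],
  [0,0,0.04,0,-1],
  [0,0,0,0,-1],
  [0,0,0,0,-1],
])

```text
time_s: 30.12
ee_pos: [0.5835, -0.0004, 0.0483]
orientation: [-0.276, 3.129, -0.0]
contact_force: [0.3, -0.1, -2.9]
opening: 0.058
gripper_force: 65.6
```

step_arm([
  [0,0,0.02,0,-1],
  [0,0,0,0,-1],
])

```text
time_s: 30.38
ee_pos: [0.5837, -0.0004, 0.0476]
orientation: [-0.276, 3.129, -0.0]
contact_force: [-0.6, -0.3, -1.2]
opening: 0.0577
gripper_force: 65.7
```

step_arm([
  [0,0,0.01,0,-1],
  [0,0,0,0,-1],
])

```text
time_s: 30.62
ee_pos: [0.5837, -0.0004, 0.0475]
orientation: [-0.276, 3.129, -0.0]
contact_force: [-3.0, 0.5, 4.7]
opening: 0.0582
gripper_force: 66.3
```

Seated; release, back off and check.

step_arm([
  [0,0,0,0,1],
  [0,0,0,0,1],
  [0,0,0,0,1],
  [0,0,-0.2,0,1],
  [0,0,-0.5,0,1],
])

```text
time_s: 31.25
ee_pos: [0.5822, -0.0002, 0.0812]
orientation: [0.275, -3.126, -0.001]
contact_force: [-0.3, -0.0, 0.4]
opening: 0.0858
gripper_force: 0.0
```

step_arm([
  [0,0,-0.9,0,1],
  [0,0,-0.9,0,1],
  [0,0,-0.9,0,1],
  [-0.9,0,-0.3,0,1],
  [0,0,0,0,1],
])

```text
time_s: 31.88
ee_pos: [0.631, 0.0076, 0.2349]
orientation: [-0.276, 3.123, -0.002]
contact_force: [-0.5, 0.4, -0.9]
opening: 0.0853
gripper_force: 0.0
```

step_arm([
  [0,0,0,0,1],
  [0,0,0,0,1],
])

```text
time_s: 32.12
ee_pos: [0.6264, 0.0075, 0.2307]
orientation: [0.275, -3.127, -0.001]
contact_force: [-0.0, -0.4, -0.4]
opening: 0.0855
gripper_force: 0.0
```

```bash
python3 - <<'E'
from h import *
look('end'); n=np.load('end.npz'); P=n["P"].copy(); P[...,2]+=.002; x,y=inbase(P)
for cx in(-42,-36,0,36,42):
    print(cx,[ (lambda q:(round(float(np.median(q))*1000,1),len(q)))(P[...,2][(abs(x*1000-cx)<4)&(abs(y*1000-cy)<4)&(n["z"]>0)]) for cy in(-22,0,22)])
m=(P[...,2]>.056)&(P[...,2]<.08)&(abs(x)<.0515)&(abs(y)<.0335); 
r=cv2.minAreaRect(np.c_[x[m],y[m]].astype(np.float32)*1000); print(r)
m=(P[...,2]>.067)&(P[...,2]<.08)&(abs(x)<.05)&(abs(y)<.033); print("disc",x[m].mean(),y[m].mean())
E
```

```text
[0.6264 0.0075 0.2307] -169.94233498970127 32.175
-42 [(60.6, 57), (60.1, 56), (60.5, 56)]
-36 [(60.4, 61), (60.1, 56), (60.2, 57)]
0 [(72.1, 51), (73.5, 49), (71.9, 49)]
36 [(308.5, 113), (313.7, 640), (61.3, 80)]
42 [(60.2, 41), (60.1, 42), (60.6, 42)]
((1.1507453918457031, 1.1969223022460938), (100.5976791381836, 64.45426940917969), 0.07641609013080597)
disc -0.0020116948012173157 -0.0010415315785269961
```

```bash
python3 -c "
from station import *
print(hand_in())"
```

```text
the job is handed in; nothing more can be done
None
```

The bearing unit is rebuilt and handed in: housing, spacer and disc cover (disc up) were each set down and released in order, all measured flat and centred in the pocket, in about 32 s of the 72 s allowed, with nothing else moved.

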